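Free the seized print clamp

ROBOT

A 6-joint arm with a two-finger parallel gripper is mounted at the origin on the work surface. World frame = base frame: x ahead of the robot, y to its left, z up, the work surface at z = 0. Lengths are in m, angles in rad, forces in N, time in s.
With the tool pointing down it reaches from about 0.375 to 0.9 m from the base axis. Payload 3.1 kg.
Tool frame: the origin (TCP) lies between the finger pads; the fingertips stand 17 mm ahead of it and the grasp point (between the pads) lies 2 mm behind it; z points along the fingers, y is the line along which they close (so a half turn about z gives the same grasp; the last joint's range is limited). The gripper opens to 85 mm and grips with 20 to 120 N. Pads are 22 mm wide; open, the fingers measure 114 mm over their backs; the gripper's body (76 mm by 85 mm) begins 54 mm behind the grasp point. The pads swing forward as they close: fully open they stand 13 mm farther back than shut.
Start: joints at [1.141, 0.527, 1.433, -0, 1.181, -0.178], TCP at [0.155, 0.605, 0.222] pointing down, gripper open.
Joint ranges: [-3.08, 3.08], [-0.75, 2.2], [0.22, 2.44], [-1.43, 4.57], [0, 2.65], [-2.85, 2.85]. Speed limits (rad/s): [2.79, 2.79, 3.14, 3.14, 3.14, 3.14].

INTERFACE

Orientations are given as a unit quaternion [x, y, z, w].
In Python, from station import sense, vision, order gives the robot as it stands.
- The arm moves only by the shell command python3 -m crank 'ROWS' [OPENING] [FORCE]. ROWS is JSON, a list of rows, each an object with "dp": the shift along the world's x, y, z in units of 30 mm (1.0 is 30 mm), a list of three; "angular": the turn, a rotation vector about the world's x, y, z in degrees, a list of three. In form: [{"dp": [dx, dy, dz], "angular": [ax, ay, az]}, ...]. A call has 1 to 20 rows; each row shifts and turns the commanded pose from where the row before left it; what a row does not reach is not made up. A row lasts 1/10 s, in which the tool goes at most 50 mm and 8.59 degrees, less where a joint would pass 70% of its speed; a pose out of reach is approached as far as the arm can. A call is refused whole if a number of a shift passes 1 or a number of a turn 8.59, either way. A call with a gripper value outside its range is refused whole. OPENING is the closure, from 0 (fully open) to 1 (shut), set as the call begins (- or left out, the last holds). The fingers move at their own pace and stop on an object; FORCE is the grip in N (left out, the last holds). Time passes only in rows, so rows that do not move let the fingers close. It gives the time, the measured TCP pose, the force, the opening and the grip force at its end, in the units of the state.
- sense(): the state, without advancing time (a new reading comes with each control period).
- vision.snapshot(name): name is "scene" or "top" or "wrist"; returns a dict with "image" (400x640x3 uint8, blue, green, red), "range_z" (400x640 float32, m along the optical axis (not along the pixel's ray), 0 where there is no reading), "mtx" (3x3 intrinsics, pixels), "dist" ([k1, k2, p1, p2, k3] as OpenCV has them; the pictures are not rectified), "pose" (4x4, takes a point from camera to world coordinates); the wrist camera has in their place "mount" (4x4, takes a point from camera to tool coordinates, whose origin is the TCP and whose axes are the flange's). Camera axes: x right, y down, z forward; pixel columns grow to the right and rows downward; lengths in m; the calibration is good to about 2 mm. A picture is of the moment at which its call begins: read the wrist's pose just before it.
- order.sign_off(): hands the job in; it is judged then, once.
The state is a dict: "t": time; "q": joint angles; "qd": joint speeds; "tau": joint torques, N m; "tcp_pos": TCP position; "tool_rot": TCP orientation; "force": force on the tool from outside, world axes, zero at the start; "ft_torque": the same for the moment, N m; "finger_gap": opening from 0.0 (shut) to 1.0 (fully open); "gripper_force": force on a finger pad.
Only numpy, scipy, OpenCV 4.12 (cv2) and the standard library are available. Lean on these libraries where they do the work, as an engineer would, in place of code of your own. Each camera call takes 0.05 s, during which the arm holds its last target. There are 200 camera calls.

TASK

The brass locking pin of the blue print clamp is stuck. Take the drift punch from its dark wooden rest, push the pin from its plain end with the punch until its whole square head stands clear of the clamp on the other side, and lay the punch back on its rest. Then draw the pin out by its head and lay it in the white tray, and last lift the red-handled lever all the way up and leave it there to open the clamp, without disturbing the jar, the cup and the ink pot.

Things in the scene. Friction and masses are not known exactly. Their poses are not given: they have to be found in the camera images.
- clamp: Blue two-cheek print clamp, fixed; dark base plate 140 x 90 mm, 12 mm thick. Origin on the table under the pin, z up. The pin lies level along the clamp's y axis at x = 0, 50 mm above the table, plain end to -y, head to +y. Cheeks: right y -32 to -22 mm, left y +4 to +32 mm, both 36 mm wide (x), 74 mm high. Behind (+x) a jaw bar and a plywood board reach x = 200 mm.
- clamp_hole (a point): Centre of the 16 mm square access hole in the right cheek, on its outer face (clamp y = -32 mm, z = 50 mm). The pin's plain end stands 3 mm inside it. Farther in, the lever's steel tongue (clamp y -8 to +4 mm) has a 12 mm square hole for the pin.
- clamp_pocket (a point): Point on the pin's axis at the outer face of the left cheek (clamp y = +32 mm, z = 50 mm). The head starts in a 20 mm wide pocket, open above and towards +y, its end 2 mm below this face; it is wholly clear once 14 mm farther out. A spring plunger in this cheek (its screw stands 80 mm high) binds the pin: 5 to 12 N towards +y moves it, and it stays where it is left.
- pin_head (a point): Centre of the pin's square brass head, 16 x 16 mm across and 12 mm long. Its y axis runs along the pin, pointing from the plain end to the head, the way it comes out. Starts at y = +24 mm in the clamp's frame, z = 50 mm. Pin 55 g, loose.
- pin_tail (a point): Centre of the plain end face of the pin's round shank, 10 mm in diameter and 47 mm long, 53 mm from the head's centre.
- punch_grip (a point): Centre of the square dark steel body of the drift punch, 12 x 12 mm and 90 mm long, with an orange band at each end; the place to hold it. Its y axis points along the punch towards the tip. The punch is loose, 100 g; it starts on the rest with its axis 40 mm above the table.
- punch_tip (a point): Centre of the flat end of the punch's round tip, 6 mm in diameter and 40 mm long, 85 mm from punch_grip.
- rest: Fixed dark wooden punch rest, base 70 x 84 mm and 10 mm thick; origin on the table under its centre. Two upright forks, 8 mm thick, stand at y = -31 and +31 mm; the seats are 34 mm above the table, 14 mm wide at the bottom and flared, up to 51 mm high and 44 mm wide. The punch lies in both forks along the rest's y axis, tip to +y, punch_grip 40 mm above the centre.
- tray: Fixed white tray, outside 150 (x) x 130 (y) x 24 mm, walls and floor about 4 mm; origin on the table under its centre.
- lever (a joint): Angle of the clamp lever: 0 down, 1.2 rad fully up. It pivots about the clamp's y axis at clamp x = +50 mm, 50 mm above the table; the handle rises and swings back towards +x. It needs 2 to 5 N at the handle and stays where it is left. The pin locks it. Raising it lifts the jaw.
- lever_grip (a point): Grip point on the red round handle bar, 14 mm in diameter and 104 mm long, along the clamp's y axis, 160 mm from the pivot; this point is 32 mm to the +y side of the steel lever arm (12 mm wide), which meets the bar at its middle. Down, it lies at clamp x = -110 mm, y = +30 mm, 50 mm above the table.
- lever_hinge (a point): Point on the lever's pivot axis level with lever_grip (clamp x = +50 mm, y = +30 mm, z = 50 mm).
- paint_jar: Bystander: paint jar with yellow lid, 56 mm in diameter, 75 mm high; origin under its centre.
- water_cup: Bystander: white cup, 70 mm in diameter, 85 mm high; origin under its centre.
- ink_pot: Bystander: blue ink pot with black lid, 48 mm in diameter, 45 mm high; origin under its centre.
Mind the look-alikes: they are no part of the job. There is more than one size of the tray; the one meant has the size given above.

How it is judged:
On the way, in this order (a step that is already met when the one before it is completed fails the run):
1. the punch pushes the pin until its whole head is clear of the clamp (y of pin_head in the frame of clamp above 0.036 m and contact force between punch and pin above 0.5 N and distance between punch_tip and pin_tail below 0.012 m), for 0.05 s.
2. the punch lies released in both forks of its rest (horizontal distance between punch_grip and rest below 0.022 m and height (world z) of punch_grip between 0.034 and 0.046 m and angle between the y axis of punch_grip and the y axis of rest, either way round below 0.25 rad and contact force between punch and the fingers below 0.3 N and linear speed of punch below 0.05 m/s), for 0.2 s.
3. the pin lies released in the tray (x of pin_head in the frame of tray between -0.075 and 0.075 m and y of pin_head in the frame of tray between -0.065 and 0.065 m and height (world z) of pin_head below 0.024 m and height (world z) of pin_tail below 0.035 m and contact force between pin and the fingers below 0.3 N and linear speed of pin below 0.05 m/s), for 0.2 s.
At the end, for the whole second after the job is handed in: The lever stands up (above 1.0 rad of 1.2) and at rest, the pin lies still in the tray, and the punch lies still in both forks of its rest (its middle within 22 mm of the rest's centre, along the forks within 0.25 rad) (value of joint lever above 1 rad and velocity of joint lever below 0.05 rad/s and x of pin_head in the frame of tray between -0.075 and 0.075 m and y of pin_head in the frame of tray between -0.065 and 0.065 m and height (world z) of pin_head below 0.024 m and height (world z) of pin_tail below 0.035 m and horizontal distance between punch_grip and rest below 0.022 m and height (world z) of punch_grip between 0.034 and 0.046 m and angle between the y axis of punch_grip and the y axis of rest, either way round below 0.25 rad and linear speed of each of pin, punch below 0.05 m/s); the robot touches nothing.
It fails at once if a jar, cup or pot is moved more than 30 mm (distance of any of paint_jar, water_cup, ink_pot from where it was at the start of the episode above 0.03 m).
It fails at once if a jar, cup or pot is tipped over (angle between any of paint_jar, water_cup, ink_pot's own z axis and vertical above 0.5 rad).
It also fails if it takes over 72 s, if anything falls off the work surface, if the arm or the gripper's body presses on something with over 40 N, if the wrist force passes 120 N, or if a joint passes its speed limit or range.

## Working session

There is one attempt and no reset: what is moved stays moved. The work goes in short steps, Python scripts to look and compute and a shell command to move; the robot and the scene stay as the last step left them, time stands still between calls to the robot, and variables do not carry over. Pictures are saved under pics/ and viewed, at most 13 in all, crops included, and the job is handed in when it is done.

```bash
ls; mkdir -p pics
python3 - <<'E'
from station import sense, vision
import cv2,pickle
s=sense();print(s)
d={}
for n in("scene","top"):
    d[n]=vision.snapshot(n);cv2.imwrite(f"pics/{n}0.png",d[n]["image"]);print(n,d[n]["mtx"],d[n]["dist"],d[n]["pose"])
pickle.dump(d,open("s0.pkl","wb"))
E
```

```text
pics
{'t': 0.0, 'q': array([ 1.14153178e+00,  5.28493309e-01,  1.43391861e+00, -1.86221069e-05,
        1.18141800e+00, -1.78492328e-01]), 'qd': array([ 0.00173095, -0.0009067 , -0.00051555, -0.00149193, -0.00014494,
       -0.00078239]), 'tau': array([-3.58295501e-04, -4.42351520e+01, -1.78021038e+01, -2.05556817e-04,
        8.51284247e-03,  5.39442283e-06]), 'tcp_pos': array([0.15474875, 0.60476244, 0.2211118 ]), 'tool_rot': array([ 1.25054228e-01,  9.92149277e-01, -1.06995441e-03, -3.26504458e-04]), 'force': array([-0.20585705,  0.27911389,  0.58618421]), 'ft_torque': array([ 0.05037655, -0.00905172, -0.02845321]), 'gripper_force': 0.0, 'finger_gap': 0.9982631060212429}
scene [[511.03813683   0.         317.870936  ]
 [  0.         511.03813683 197.47090474]
 [  0.           0.           1.        ]] [-0.10372801  0.          0.          0.          0.        ] [[ 0.23014238  0.67385925 -0.7021027   1.48670991]
 [ 0.97302373 -0.14740143  0.17747571 -0.20680149]
 [ 0.01610271 -0.72400727 -0.68960436  1.01618754]
 [ 0.          0.          0.          1.        ]]
top [[363.26996534   0.         319.61708346]
 [  0.         363.26996534 203.75687046]
 [  0.           0.           1.        ]] [-0.04350714  0.          0.          0.          0.        ] [[-0.0150483  -0.98203548  0.18809536  0.39486468]
 [-0.99987104  0.01583445  0.00267754  0.04866609]
 [-0.00560782 -0.18803081 -0.98214712  0.85933288]
 [ 0.          0.          0.          1.        ]]
```

View pics/top0.png

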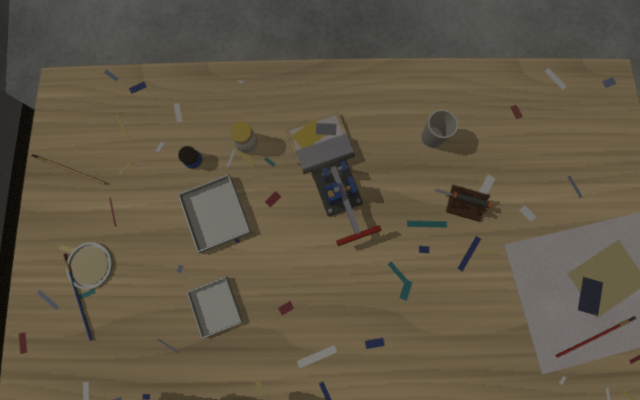

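View pics/scene0.png

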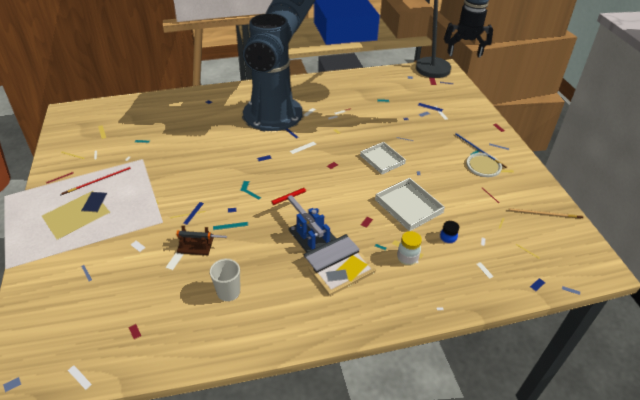

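The top view shows the clamp at about (340,185), with its red handle running from (337,243) to (380,229). The rest and punch are near (467,203), tip to the left at (437,190). The large tray is at (215,213), the ink pot at (190,157), the jar at (243,135) and the cup at (438,130). The scene view shows the same layout, with the handle towards the robot.

```bash
cat > h.py <<'E'
import numpy as np,cv2
from scipy.spatial.transform import Rotation as R
def cloud(d,T=None):
    T=d["pose"] if T is None else T
    v,u=np.mgrid[0:400,0:640];p=np.stack([u,v],-1).reshape(-1,1,2).astype(float)
    n=cv2.undistortPoints(p,d["mtx"],d["dist"]).reshape(400,640,2)
    z=d["range_z"].astype(float)[...,None]
    P=np.concatenate([n*z,z],-1)@T[:3,:3].T+T[:3,3]
    P[d["range_z"]==0]=np.nan
    return P
def wristT(s,d):
    T=np.eye(4);T[:3,:3]=R.from_quat(s["tool_rot"]).as_matrix();T[:3,3]=s["tcp_pos"]
    return T@d["mount"]
def rect(P2):
    r=cv2.minAreaRect(P2.astype(np.float32)*1000);return np.round(r[0],1),np.round(r[1],1),round(r[2],1)
E
python3 - <<'E'
from h import *;import pickle
d=pickle.load(open("s0.pkl","rb"))
for n in("top","scene"):
    P=cloud(d[n]);img=d[n]["image"];H=cv2.cvtColor(img,cv2.COLOR_BGR2HSV).astype(int)
    x,y,z=P[...,0],P[...,1],P[...,2]
    print(n,"table z",np.nanmedian(z[(abs(x-.45)<.2)&(abs(y)<.4)]))
    # red handle
    m=((H[...,0]<8)|(H[...,0]>172))&(H[...,1]>150)&(z>.035)&(z<.09)&(x>.2)&(x<.7)&(abs(y)<.4)
    print("handle",m.sum(),rect(P[m][:,:2]),np.median(z[m]))
    m=(z>.005)&(z<.2)&(x>.2)&(x<.8)&(y>-.6)&(y<.6)
    k,l,st,c=cv2.connectedComponentsWithStats(m.astype(np.uint8))
    for i in range(1,k):
        if st[i,4]>60:
            q=P[l==i];print(st[i],rect(q[:,:2]),"zmax",np.percentile(q[:,2],98).round(3))
    m=(z>.070)&(z<.080)&(H[...,0]>100)&(H[...,0]<125)&(H[...,1]>100)
    if m.sum()>5: print("cheektops",m.sum(),rect(P[m][:,:2]))
E
```

```text
top table z 0.0009954923852137365
handle 236 (array([476.8, -34. ]), array([ 12.2, 102.9]), 19.2) 0.056776436663782015
[422 110  36  38 951] (array([ 724.4, -231.3]), array([68.5, 69.4]), 1.4) zmax 0.087
[ 285  112   96  134 4926] (array([620.5,  16.4]), array([317.5, 141. ]), 19.1) zmax 0.075
[230 122  28  31 600] (array([714.3, 228.8]), array([50. , 50.8]), 71.6) zmax 0.078
[178 146  25  22 391] (array([674.4, 362.4]), array([44.9, 43.6]), 73.4) zmax 0.048
[ 178  174   74   79 1949] (array([542.5, 302.2]), array([158. , 132.5]), 21.3) zmax 0.026
[ 435  184   57   37 1156] (array([ 561.9, -279.8]), array([129.3,  70.7]), 72.8) zmax 0.05
[ 87 243  25  46 617] (array([418.5, 571.8]), array([ 56.3, 105.4]), 89.7) zmax 0.011
[187 277  56  62 464] (array([322.4, 293.9]), array([112.2,  97.5]), 20.7) zmax 0.02
[ 83 314  10  27  87] (array([277.7, 591.2]), array([60.8,  9.3]), 22.5) zmax 0.012
[556 332  50  24 185] (array([ 223. , -538.5]), array([ 10.3, 128.9]), 20.9) zmax 0.011
cheektops 131 (array([580.7,   2.3]), array([35.4, 61.1]), 18.9)
scene table z -0.001229289858979965
handle 145 (array([481.6, -35.8]), array([ 16.1, 100.9]), 19.8) 0.05325859774152608
[360 142  46  31 304] (array([325.8, 291.5]), array([115.3, 100.7]), 21.1) zmax 0.019
[467 153  12  20  70] (array([404. , 565.5]), array([33.1, 97.5]), 61.7) zmax 0.01
[375 178  70  52 800] (array([541.7, 299. ]), array([154.6, 135.7]), 21.1) zmax 0.026
[ 271  188  105  107 3956] (array([622.8,  13.4]), array([321.4, 142.1]), 19.4) zmax 0.072
[440 221  19  22 315] (array([679.5, 359.2]), array([45.5, 44. ]), 13.7) zmax 0.047
[177 226  50  29 771] (array([ 567.1, -281.9]), array([130. ,  69.5]), 81.2) zmax 0.048
[397 231  25  34 649] (array([722.1, 227. ]), array([53.9, 55.4]), 88.2) zmax 0.077
[ 210  259   30   42 1001] (array([ 727., -233.]), array([66.7, 70.3]), 83.9) zmax 0.086
cheektops 77 (array([586.2,  -5.9]), array([37.1, 50.7]), 18.0)
```

```bash
python3 -m crank '[{"dp":[1,-0.9,0],"angular":[0,0,-5]},{"dp":[1,-0.9,0],"angular":[0,0,-5]},{"dp":[1,-0.9,0],"angular":[0,0,-5]},{"dp":[1,-0.9,0],"angular":[0,0,-5]},{"dp":[1,-0.9,0],"angular":[0,0,-5]},{"dp":[1,-0.9,0],"angular":[0,0,-5]},{"dp":[1,-0.9,0],"angular":[0,0,-5]},{"dp":[1,-0.9,0],"angular":[0,0,-5]},{"dp":[1,-0.9,0],"angular":[0,0,-5]},{"dp":[1,-0.9,0],"angular":[0,0,-5]},{"dp":[1,-0.9,0],"angular":[0,0,-5]},{"dp":[1,-0.9,0],"angular":[0,0,-5]},{"dp":[0,-1,0],"angular":[0,0,-5]},{"dp":[0,-1,0],"angular":[0,0,-5]},{"dp":[0,-1,0],"angular":[0,0,-5]},{"dp":[0,-1,0],"angular":[0,0,-5]},{"dp":[0,-1,0],"angular":[0,0,-5]},{"dp":[0,-1,0],"angular":[0,0,-5]},{"dp":[0,-1,0],"angular":[0,0,-4]},{"dp":[0,-1,0]}]' 0
python3 -m crank '[{"dp":[0,-1,0]},{"dp":[0,-1,0]},{"dp":[0,-1,0]},{"dp":[0,-1,0]},{"dp":[0,-1,0]},{"dp":[0,-1,0]},{"dp":[0,-1,0]},{"dp":[0,-1,0]},{"dp":[0,-1,0]},{"dp":[0,-1,0]},{"dp":[0,0,0]},{"dp":[0,0,0]}]'
python3 - <<'E'
from station import sense,vision
from h import *;import pickle
s=sense();d=vision.snapshot("wrist");pickle.dump((s,d),open("w1.pkl","wb"));cv2.imwrite("pics/w1.png",d["image"]);print(s["tcp_pos"],s["tool_rot"],d["mount"])
E
```

```text
[0.15480346 0.60483031 0.22120618] [ 1.25078395e-01  9.92146349e-01 -9.64557052e-04 -2.95476557e-04] [[-1.90199735e-03 -9.59743826e-01 -2.80870380e-01  7.25531748e-02]
 [ 9.99997796e-01 -1.57576408e-03 -1.38734213e-03 -8.39824509e-04]
 [ 8.88907586e-04 -2.80872399e-01  9.59744708e-01 -1.51909913e-01]
 [ 0.00000000e+00  0.00000000e+00  0.00000000e+00  1.00000000e+00]]validation failed for argument at $[19...
validation failed for argument at $[0]...
```

View pics/w1.png

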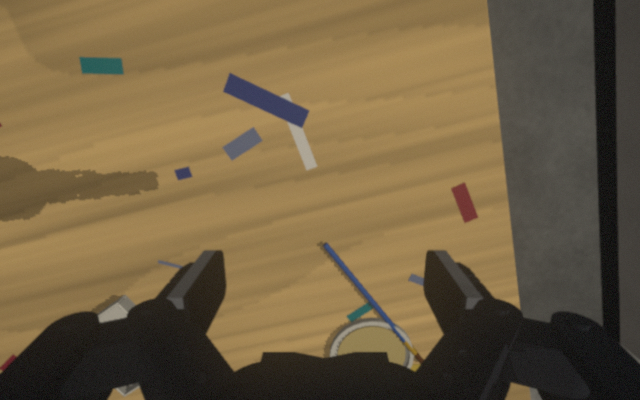

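The moves were refused because every row needs both keys, so the arm has not moved. The picture only shows the start view, with the fingers at about (215,270) and (435,270).

```bash
python3 -m crank '[{"dp":[1,-0.9,0],"angular":[0,0,-5]},{"dp":[1,-0.9,0],"angular":[0,0,-5]},{"dp":[1,-0.9,0],"angular":[0,0,-5]},{"dp":[1,-0.9,0],"angular":[0,0,-5]},{"dp":[1,-0.9,0],"angular":[0,0,-5]},{"dp":[1,-0.9,0],"angular":[0,0,-5]},{"dp":[1,-0.9,0],"angular":[0,0,-5]},{"dp":[1,-0.9,0],"angular":[0,0,-5]},{"dp":[1,-0.9,0],"angular":[0,0,-5]},{"dp":[1,-0.9,0],"angular":[0,0,-5]},{"dp":[1,-0.9,0],"angular":[0,0,-5]},{"dp":[1,-0.9,0],"angular":[0,0,-5]},{"dp":[0,-1,0],"angular":[0,0,-5]},{"dp":[0,-1,0],"angular":[0,0,-5]},{"dp":[0,-1,0],"angular":[0,0,-5]},{"dp":[0,-1,0],"angular":[0,0,-5]},{"dp":[0,-1,0],"angular":[0,0,-5]},{"dp":[0,-1,0],"angular":[0,0,-5]},{"dp":[0,-1,0],"angular":[0,0,-4]},{"dp":[0,-1,0],"angular":[0,0,0]}]' 0
python3 -m crank '[{"dp":[0,-1,0],"angular":[0,0,0]},{"dp":[0,-1,0],"angular":[0,0,0]},{"dp":[0,-1,0],"angular":[0,0,0]},{"dp":[0,-1,0],"angular":[0,0,0]},{"dp":[0,-1,0],"angular":[0,0,0]},{"dp":[0,-1,0],"angular":[0,0,0]},{"dp":[0,-1,0],"angular":[0,0,0]},{"dp":[0,-1,0],"angular":[0,0,0]},{"dp":[0,-1,0],"angular":[0,0,0]},{"dp":[0,-1,0],"angular":[0,0,0]},{"dp":[0,-1,0],"angular":[0,0,0]},{"dp":[0,0,0],"angular":[0,0,0]}]'
python3 - <<'E'
from station import sense,vision
from h import *;import pickle
s=sense();d=vision.snapshot("wrist");pickle.dump((s,d),open("w1.pkl","wb"));cv2.imwrite("pics/w2.png",d["image"]);print(s["tcp_pos"],s["tool_rot"],s["q"])
E
```

```text
t: 2.15
tcp_pos: [0.5147, 0.0403, 0.222]
tool_rot: [0.811, 0.585, -0.0, -0.0]
force: [0.7, 0.8, -0.1]
finger_gap: 0.997
gripper_force: 0.0
t: 3.35
tcp_pos: [0.5153, -0.2927, 0.2219]
tool_rot: [0.812, 0.584, -0.0, 0.001]
force: [0.4, -0.4, 0.2]
finger_gap: 1.0
gripper_force: 0.0
[ 0.51529184 -0.29271948  0.22188572] [ 8.11982946e-01  5.83679635e-01 -2.42276378e-04  1.31144096e-03] [-7.04441743e-01  4.83035222e-01  1.51821684e+00 -1.21361172e-03
  1.13791175e+00 -3.79644951e-01]
```

View pics/w2.png

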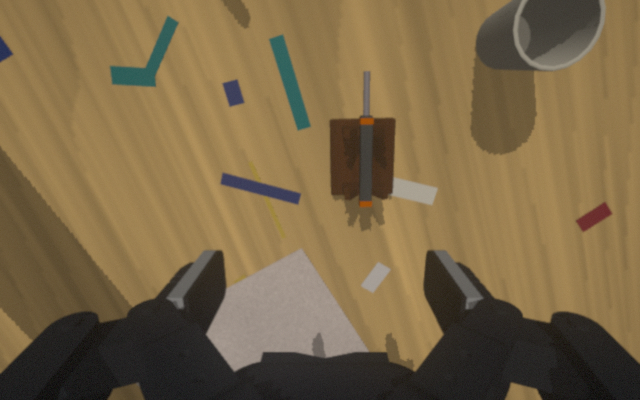

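The wrist view shows the punch upright in the image: tip at (367,72), orange bands at (367,120) and (366,204), and the rest around (363,158). It is already aligned with the tool's x axis.

Run:
```python
from h import *;import pickle
s,d=pickle.load(open("w1.pkl","rb"));T=wristT(s,d)
P=cloud(d,T);H=cv2.cvtColor(d["image"],cv2.COLOR_BGR2HSV).astype(int)
m=(H[...,0]<18)&(H[...,1]>180)&(H[...,2]>120);m[:,:340]=0;m[:,400:]=0;m[:110]=0;m[215:]=0
k,l,st,c=cv2.connectedComponentsWithStats(m.astype(np.uint8))
o=[]
def ray(uv,h):
    n=cv2.undistortPoints(np.array([[uv]],float),d["mtx"],d["dist"])[0,0];v=T[:3,:3]@np.array([*n,1]);return T[:3,3]+v*(h-T[2,3])/v[2]
for i in range(1,k):
    if st[i,4]>15: r=ray(c[i],.046);o.append(r);print(st[i],c[i],r,np.nanmedian(P[l==i],0))
print("mid",np.mean(o,0),"ang",np.degrees(np.arctan2(*(o[0]-o[-1])[[1,0]])))
z=P[...,2];m=(z>.044)&(z<.055);m[:,:355]=0;m[:,378:]=0;m[:110]=0;m[210:]=0
q=P[m];print("body",rect(q[:,:2]),np.median(q[:,2]))
m=(z>.005)&(z<.014);m[:,:320]=0;m[:,405:]=0;m[:100]=0;m[210:]=0;print("base",rect(P[m][:,:2]))
print("table",np.nanmedian(z[230:260,240:300]))
```

```text
[360 118  14   6  80] [366.6625 120.55  ] [ 0.56751091 -0.26117846  0.046     ] [ 0.56751716 -0.26119891  0.04630032]
[360 201  12   6  65] [365.4        203.69230769] [ 0.54242113 -0.34067995  0.046     ] [ 0.54254498 -0.34065451  0.04637655]
mid [ 0.55496602 -0.30092921  0.046     ] ang 72.48488410244704
body (array([ 555.1, -299.8]), array([91.4, 12.5]), 72.2) 0.04602889288156131
base (array([ 555. , -301.1]), array([83.4, 70.1]), 72.3)
table 0.0002484188175119473
```

```bash
python3 -m crank '[{"dp":[0.67,-0.13,0],"angular":[0,0,1]},{"dp":[0.66,-0.13,0],"angular":[0,0,0]},{"dp":[0,0,-1],"angular":[0,0,0]},{"dp":[0,0,-1],"angular":[0,0,0]},{"dp":[0,0,-1],"angular":[0,0,0]},{"dp":[0,0,-1],"angular":[0,0,0]},{"dp":[0,0,-0.7],"angular":[0,0,0]},{"dp":[0,0,-0.7],"angular":[0,0,0]},{"dp":[0,0,-0.7],"angular":[0,0,0]},{"dp":[0,0,0],"angular":[0,0,0]},{"dp":[0,0,0],"angular":[0,0,0]}]'
python3 -m crank '[{"dp":[0,0,0],"angular":[0,0,0]},{"dp":[0,0,0],"angular":[0,0,0]},{"dp":[0,0,0],"angular":[0,0,0]},{"dp":[0,0,0],"angular":[0,0,0]},{"dp":[0,0,0],"angular":[0,0,0]},{"dp":[0,0,0],"angular":[0,0,0]},{"dp":[0,0,0],"angular":[0,0,0]},{"dp":[0,0,0],"angular":[0,0,0]},{"dp":[0,0,0],"angular":[0,0,0]},{"dp":[0,0,0],"angular":[0,0,0]}]' 1 80
```

```text
t: 4.5
tcp_pos: [0.5548, -0.2952, 0.039]
tool_rot: [0.805, 0.593, -0.0, -0.001]
force: [-0.2, 0.2, 1.1]
finger_gap: 0.998
gripper_force: 0.0
t: 5.5
tcp_pos: [0.5549, -0.2964, 0.039]
tool_rot: [0.806, 0.592, -0.0, -0.0]
force: [0.3, 0.4, -0.6]
finger_gap: 0.0
gripper_force: 0.0
```

Run:
```python
from station import sense,vision
from h import *;import pickle
s=sense();print(s["finger_gap"],s["gripper_force"])
a=vision.snapshot("wrist");b=vision.snapshot("scene");t=vision.snapshot("top")
S=cv2.resize(b["image"][190:290,130:290],(640,400),interpolation=cv2.INTER_CUBIC)
cv2.imwrite("pics/w3.png",cv2.resize(np.vstack([a["image"],S]),(480,600)))
```

```text
8.874118531448592e-05 0.0
```

View pics/w3.png

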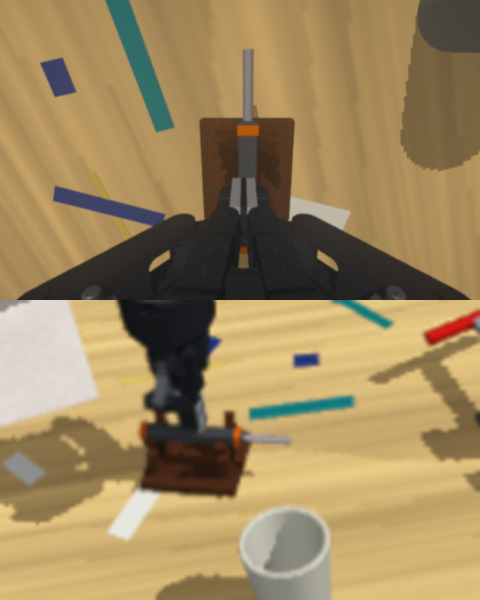

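The wrist picture (upper half) shows the closed pads at about (240,195) in front of the punch, whose front band is at (248,130). The scene crop shows the fingertips ending near the top of the punch. I'll check the depths.

Run:
```python
from station import sense,vision
from h import *
s=sense();d=vision.snapshot("wrist");P=cloud(d,wristT(s,d))
print(s["tcp_pos"])
for v in (150,175,200,230,240,250,260,270,290,310):
    print(v,[tuple(np.round(P[v,u]*1000).tolist()) for u in (306,316,322,328,333,340,348)])
```

```text
[ 0.5549631  -0.29633998  0.03907594]
150 [(556.0, -254.0, -1.0), (561.0, -256.0, 0.0), (565.0, -257.0, -0.0), (570.0, -251.0, 43.0), (572.0, -252.0, 43.0), (574.0, -260.0, -1.0), (579.0, -261.0, 1.0)]
175 [(554.0, -264.0, 19.0), (559.0, -266.0, 19.0), (564.0, -261.0, 46.0), (566.0, -261.0, 46.0), (569.0, -262.0, 47.0), (571.0, -263.0, 46.0), (575.0, -271.0, 18.0)]
200 [(553.0, -271.0, 42.0), (553.0, -281.0, 10.0), (560.0, -272.0, 46.0), (563.0, -273.0, 46.0), (565.0, -273.0, 46.0), (568.0, -274.0, 46.0), (571.0, -287.0, 10.0)]
230 [(542.0, -297.0, 9.0), (548.0, -299.0, 10.0), (556.0, -286.0, 46.0), (558.0, -287.0, 44.0), (561.0, -287.0, 46.0), (564.0, -288.0, 47.0), (566.0, -304.0, 10.0)]
240 [(540.0, -303.0, 9.0), (553.0, -285.0, 57.0), (556.0, -286.0, 57.0), (558.0, -287.0, 57.0), (560.0, -288.0, 55.0), (562.0, -293.0, 46.0), (564.0, -310.0, 10.0)]
250 [(548.0, -288.0, 58.0), (554.0, -286.0, 66.0), (556.0, -286.0, 66.0), (558.0, -287.0, 66.0), (560.0, -287.0, 66.0), (563.0, -288.0, 66.0), (565.0, -293.0, 58.0)]
260 [(549.0, -288.0, 68.0), (554.0, -285.0, 75.0), (556.0, -286.0, 74.0), (558.0, -286.0, 75.0), (560.0, -287.0, 74.0), (563.0, -289.0, 74.0), (565.0, -293.0, 66.0)]
270 [(549.0, -288.0, 74.0), (554.0, -285.0, 82.0), (556.0, -286.0, 83.0), (558.0, -287.0, 82.0), (560.0, -288.0, 82.0), (562.0, -288.0, 82.0), (564.0, -293.0, 76.0)]
290 [(552.0, -283.0, 98.0), (555.0, -284.0, 97.0), (554.0, -292.0, 86.0), (556.0, -292.0, 87.0), (560.0, -286.0, 97.0), (562.0, -287.0, 97.0), (564.0, -287.0, 97.0)]
310 [(552.0, -284.0, 106.0), (553.0, -289.0, 100.0), (552.0, -301.0, 85.0), (554.0, -299.0, 87.0), (558.0, -291.0, 100.0), (561.0, -287.0, 107.0), (564.0, -288.0, 107.0)]
```

```bash
python3 -m crank '[{"dp":[0,0,1],"angular":[0,0,0]},{"dp":[0,0,1],"angular":[0,0,0]},{"dp":[0,0,0],"angular":[0,0,0]}]'
python3 - <<'E'
from station import sense,vision
from h import *;import pickle
w=pickle.load(open("w1.pkl","rb"))
s=sense();d=vision.snapshot("wrist");pickle.dump((s,d),open("w4.pkl","wb"))
for n,(s,d) in (("open",w),("shut",(s,d))):
    P=cloud(d,d["mount"]);z=P[...,2];m=(z<.06)&(d["range_z"]>0)&(d["range_z"]<.2)
    print(n,"tip z",np.percentile(P[m][:,2],[97,99,99.9]).round(4))
    q=P[m&(z>np.percentile(z[m],90))];print(q.min(0).round(3),q.max(0).round(3))
cv2.imwrite("pics/w4.png",np.vstack([d["image"][150:400,200:450],w[1]["image"][150:400,200:450]]))
P=cloud(d,wristT(s,d));z=P[...,2];m=(z>.044)&(z<.049)&(P[...,1]<-.25)&(P[...,1]>-.35);print("body",rect(P[m][:,:2]))
E
```

```text
t: 6.0
tcp_pos: [0.5576, -0.2983, 0.1032]
tool_rot: [0.806, 0.592, 0.001, 0.004]
force: [0.1, -0.3, -0.3]
finger_gap: -0.0
gripper_force: 0.0
open tip z [-0.035  -0.0283 -0.0233]
[-0.013 -0.058 -0.052] [ 0.011  0.056 -0.022]
shut tip z [0.0503 0.0569 0.0597]
[ 0.077 -0.004  0.02 ] [0.12  0.169 0.06 ]
body (array([ 628.2, -263.3]), array([237.2,  60.6]), 18.1)
```

Run:
```python
from h import *;import pickle
s,d=pickle.load(open("w1.pkl","rb"));M=np.linalg.inv(d["mount"]);r=cv2.Rodrigues(M[:3,:3])[0]
for z in(.017,.004,-.01,-.023):print(z,cv2.projectPoints(np.array([[.011,.0425,z],[.011,-.0425,z]]),r,M[:3,3],d["mtx"],d["dist"])[0].round().tolist())
print(s["tcp_pos"],s["q"]);P=cloud(d,d["mount"])
for u in(205,215,222):print([P[v,u].round(3).tolist() for v in(252,258,265,280)])
s,d=pickle.load(open("w4.pkl","rb"));P=cloud(d,d["mount"])
print(s["tcp_pos"],s["tool_rot"],s["q"])
for v in range(215,300,8):print(v,[(P[v,u]*1000).round().tolist() for u in(316,325,334)])
```

```text
0.017 [[[407.0, 212.0]], [[246.0, 212.0]]]
0.004 [[[413.0, 220.0]], [[241.0, 221.0]]]
-0.01 [[[421.0, 231.0]], [[233.0, 232.0]]]
-0.023 [[[429.0, 244.0]], [[225.0, 244.0]]]
[ 0.51529184 -0.29271948  0.22188572] [-7.04441743e-01  4.83035222e-01  1.51821684e+00 -1.21361172e-03
  1.13791175e+00 -3.79644951e-01]
[[0.01, -0.049, -0.029], [0.011, -0.047, -0.035], [0.01, -0.046, -0.039], [0.007, -0.044, -0.045]]
[[0.01, -0.045, -0.029], [0.01, -0.044, -0.033], [0.007, -0.044, -0.034], [0.001, -0.044, -0.035]]
[[0.008, -0.043, -0.025], [0.006, -0.044, -0.025], [0.003, -0.043, -0.026], [-0.004, -0.044, -0.027]]
[ 0.55761865 -0.29832646  0.10324546] [0.80571386 0.59228857 0.00118016 0.00424713] [-6.67696763e-01  6.79992239e-01  1.51807354e+00  2.01477097e-05
  9.34710774e-01 -3.64719142e-01]
215 [[-5.0, -7.0, 57.0], [-5.0, -1.0, 57.0], [-18.0, 6.0, 93.0]]
223 [[-11.0, -7.0, 58.0], [-11.0, -1.0, 57.0], [-26.0, 6.0, 94.0]]
231 [[-17.0, -7.0, 57.0], [-17.0, -1.0, 57.0], [-30.0, 6.0, 89.0]]
239 [[10.0, -5.0, -17.0], [10.0, -1.0, -16.0], [10.0, 3.0, -16.0]]
247 [[10.0, -5.0, -24.0], [10.0, -1.0, -24.0], [10.0, 3.0, -24.0]]
255 [[10.0, -4.0, -31.0], [10.0, -1.0, -31.0], [11.0, 3.0, -33.0]]
263 [[10.0, -4.0, -38.0], [11.0, -1.0, -39.0], [11.0, 2.0, -39.0]]
271 [[10.0, -4.0, -44.0], [10.0, -1.0, -44.0], [10.0, 2.0, -44.0]]
279 [[11.0, -4.0, -51.0], [9.0, -1.0, -47.0], [11.0, 2.0, -51.0]]
287 [[11.0, -4.0, -56.0], [5.0, -1.0, -47.0], [11.0, 2.0, -57.0]]
295 [[11.0, -4.0, -60.0], [2.0, -1.0, -46.0], [11.0, 2.0, -60.0]]
```

View pics/w4.png

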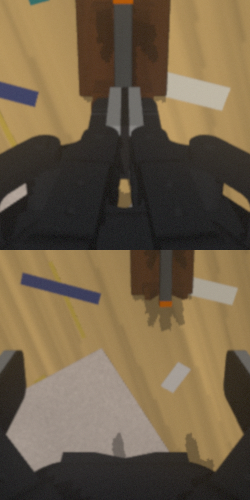

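The crops show the shut fingertips at about (125,90), ending well short of where the reported TCP says. In tool coordinates the tips sit at -11 mm shut and -23 mm open, where the description gives +17 and +4. The true grasp point is therefore about 30 mm behind the reported TCP, not 2 mm. I'll correct for that and grasp again.

```bash
python3 -m crank '[{"dp":[0,0,0],"angular":[0,0,0]},{"dp":[0,0,0],"angular":[0,0,0]},{"dp":[0,0,0],"angular":[0,0,0]},{"dp":[0,0,0],"angular":[0,0,0]},{"dp":[-0.07,-0.07,0],"angular":[0,0,0]},{"dp":[0,0,0],"angular":[0,0,0]},{"dp":[0,0,-0.7],"angular":[0,0,0]},{"dp":[0,0,-0.7],"angular":[0,0,0]},{"dp":[0,0,-0.7],"angular":[0,0,0]},{"dp":[0,0,-0.5],"angular":[0,0,0]},{"dp":[0,0,-0.5],"angular":[0,0,0]},{"dp":[0,0,0],"angular":[0,0,0]},{"dp":[0,0,0],"angular":[0,0,0]},{"dp":[0,0,0],"angular":[0,0,0]}]' 0
python3 -m crank '[{"dp":[0,0,0],"angular":[0,0,0]},{"dp":[0,0,0],"angular":[0,0,0]},{"dp":[0,0,0],"angular":[0,0,0]},{"dp":[0,0,0],"angular":[0,0,0]},{"dp":[0,0,0],"angular":[0,0,0]},{"dp":[0,0,0],"angular":[0,0,0]},{"dp":[0,0,0],"angular":[0,0,0]},{"dp":[0,0,0],"angular":[0,0,0]},{"dp":[0,0,0],"angular":[0,0,0]}]' 1 80
```

```text
t: 7.45
tcp_pos: [0.5535, -0.299, 0.007]
tool_rot: [0.806, 0.592, 0.0, 0.001]
force: [0.7, 0.9, 0.2]
finger_gap: 1.0
gripper_force: 0.0
t: 8.35
tcp_pos: [0.5548, -0.2995, 0.0068]
tool_rot: [0.806, 0.592, 0.001, 0.002]
force: [4.8, -0.4, 0.9]
finger_gap: 0.128
gripper_force: 78.0
```

```bash
python3 -m crank '[{"dp":[0,0,0.5],"angular":[0,0,0]},{"dp":[0,0,0.5],"angular":[0,0,0]},{"dp":[0,0,1],"angular":[0,0,0]},{"dp":[0,0,1],"angular":[0,0,0]},{"dp":[0.55,0.9,0],"angular":[0,0,7.4]},{"dp":[0.55,0.9,0],"angular":[0,0,7.4]},{"dp":[0.55,0.9,0],"angular":[0,0,7.4]},{"dp":[0.55,0.9,0],"angular":[0,0,7.4]},{"dp":[0.55,0.9,0],"angular":[0,0,7.2]},{"dp":[0,0,0],"angular":[0,0,0]},{"dp":[0,0,0],"angular":[0,0,0]},{"dp":[0,0,0],"angular":[0,0,0]}]'
python3 - <<'E'
from station import sense,vision
from h import *;import pickle
s=sense();d=vision.snapshot("wrist");pickle.dump((s,d),open("w5.pkl","wb"));print(s["tcp_pos"],s["tool_rot"],s["finger_gap"])
cv2.imwrite("pics/w5.png",d["image"])
E
```

```text
t: 9.55
tcp_pos: [0.6344, -0.1641, 0.0964]
tool_rot: [0.578, 0.816, -0.0, -0.001]
force: [-0.5, 0.3, 0.3]
finger_gap: 0.126
gripper_force: 78.3
[ 0.63435249 -0.16405646  0.09638556] [ 5.78149961e-01  8.15930266e-01 -4.13330810e-04 -5.03238127e-04] 0.12561638835357508
```

View pics/w5.png

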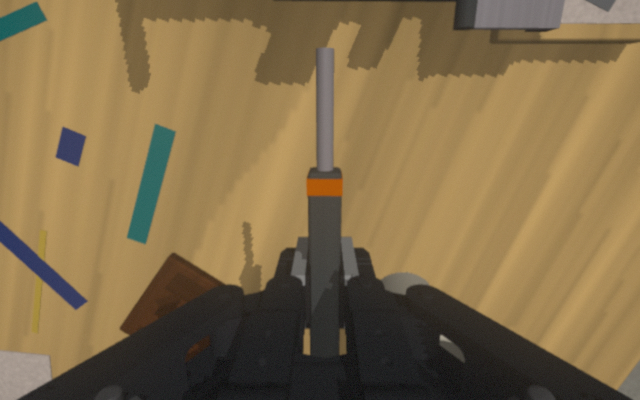

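The punch is held straight in the gripper: tip at (325,50), band at (325,187). The clamp is only just in view at the top edge, so I'll rise and look again.

```bash
python3 -m crank '[{"dp":[0,0,1],"angular":[0,0,0]},{"dp":[0,0,1],"angular":[0,0,0]},{"dp":[0,0,1],"angular":[0,0,0]},{"dp":[0,0,1],"angular":[0,0,0]},{"dp":[-0.3,0.9,0],"angular":[0,0,0]},{"dp":[-0.3,0.9,0],"angular":[0,0,0]},{"dp":[0,0,0],"angular":[0,0,0]},{"dp":[0,0,0],"angular":[0,0,0]},{"dp":[0,0,0],"angular":[0,0,0]}]'
python3 - <<'E'
from station import sense,vision
from h import *;import pickle
s=sense();d=vision.snapshot("wrist");pickle.dump((s,d),open("w6.pkl","wb"));print(s["tcp_pos"],s["tool_rot"],s["finger_gap"])
cv2.imwrite("pics/w6.png",d["image"])
# punch in tool frame
P=cloud(d,d["mount"]);r=d["range_z"];m=(abs(P[...,1])<.008)&(P[...,0]>.02)&(P[...,0]<.11)&(r<.25)&(P[...,2]<.02)
q=P[m];
for a,b in((.025,.035),(.035,.045),(.05,.06),(.06,.07),(.07,.08),(.08,.09)):
    w=q[(q[:,0]>a)&(q[:,0]<b)]
    if len(w):print(a,len(w),"y",w[:,1].min().round(4),w[:,1].max().round(4),"ztop",np.percentile(w[:,2],[5,50]).round(4))
print("tip x",q[:,0].max())
P=cloud(d,wristT(s,d));z=P[...,2];H=cv2.cvtColor(d["image"],cv2.COLOR_BGR2HSV).astype(int)
m=(z>.070)&(z<.078)&(H[...,0]>100)&(H[...,0]<130)&(H[...,1]>100);print("cheektops",m.sum(),rect(P[m][:,:2]))
m=(z>.010)&(z<.015);print("base",m.sum(),rect(P[m][:,:2]))
E
```

```text
t: 10.5
tcp_pos: [0.6175, -0.1109, 0.2161]
tool_rot: [0.578, 0.816, -0.0, 0.0]
force: [0.1, 0.4, -0.9]
finger_gap: 0.122
gripper_force: 78.3
[ 0.61745434 -0.11087043  0.21614674] [ 5.78260312e-01  8.15852253e-01 -1.72915932e-04  2.87931851e-04] 0.12212562000322509
0.025 885 y -0.0075 0.0045 ztop [-0.0403 -0.0393]
0.035 991 y -0.0076 0.0048 ztop [-0.0405 -0.0395]
0.05 492 y -0.0041 0.0016 ztop [-0.0371 -0.0359]
0.06 528 y -0.0043 0.0016 ztop [-0.0371 -0.0358]
0.07 579 y -0.0042 0.0015 ztop [-0.0371 -0.0358]
0.08 354 y -0.0041 0.0014 ztop [-0.0374 -0.0358]
tip x 0.08580558768063556
cheektops 979 (array([582.3,  -4.3]), array([35.4, 49.6]), 18.5)
base 8673 (array([ 653.2, -115.5]), array([445.6, 260.9]), 86.5)
```

View pics/w6.png

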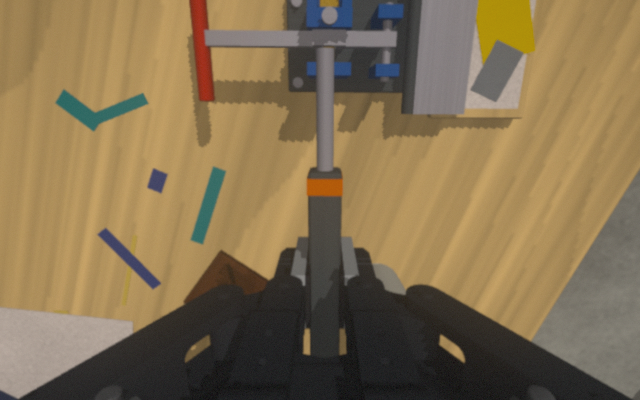

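The view shows the right cheek's top at (328,68), the left cheek at (328,12) at the frame edge, the lever arm from (205,38) to (395,38), and the base edge at row 92. The punch points right at the cheek. Next I'll measure the right cheek.

Run:
```python
from h import *;import pickle
s,d=pickle.load(open("w6.pkl","rb"))
Tw=np.eye(4);Tw[:3,:3]=R.from_quat(s["tool_rot"]).as_matrix();Tw[:3,3]=s["tcp_pos"]
P=cloud(d,wristT(s,d));z=P[...,2];H=cv2.cvtColor(d["image"],cv2.COLOR_BGR2HSV).astype(int)
b=(H[...,0]>100)&(H[...,0]<130)&(H[...,1]>100)
m=b&(z>.071)&(z<.077);k,l,st,c=cv2.connectedComponentsWithStats(m.astype(np.uint8))
for i in range(1,k):
    if st[i,4]>50:print(st[i],rect(P[l==i][:,:2]),np.median(z[l==i]))
# lever arm edge direction
m=(H[...,1]<40)&(z>.05)&(z<.08);m[:25]=0;m[55:]=0;m[:,:210]=0;m[:,390:]=0
print("arm",m.sum(),rect(P[m][:,:2]),np.median(z[m]))
m=(z>.010)&(z<.0145);m[:,:280]=0;m[:,400:]=0;m[100:]=0;q=P[m];print("base",rect(q[:,:2]))
m=((H[...,0]<8)|(H[...,0]>172))&(H[...,1]>150)&(z>.035)&(z<.09);print("handle",rect(P[m][:,:2]),np.percentile(z[m],95))
ang=np.degrees(np.arctan2(Tw[1,0],Tw[0,0]));print("toolx ang",ang)
print("tip world",Tw@[.0855,-.0014,-.0335,1],"grip",Tw@[.0,-.0014,-.0335,1])
```

```text
[307   7  46  21 652] (array([576.8,  12.4]), array([35.4, 14.2]), 19.0) 0.07415024689762639
[307  62   9  13 117] (array([575.1, -27.9]), array([6.7, 9.4]), 18.9) 0.07401954213955447
[334  62  17  13 210] (array([599.1, -19.5]), array([13.2,  9.3]), 19.2) 0.07404942932769143
arm 3037 (array([557.7,  -7.8]), array([153.7,  23. ]), 18.8) 0.05660523960741465
base (array([596.4,   4. ]), array([112. ,  82.7]), 19.1)
handle (array([480.9, -45.5]), array([12.2, 79.8]), 19.2) 0.05796268731236465
toolx ang 109.34344439151778
tip world [ 0.58780418 -0.03064003  0.2495894   1.        ] grip [ 0.61612433 -0.11131354  0.24964666  1.        ]
```

```bash
python3 -m crank '[{"dp":[0.32,-0.59,0],"angular":[0,0,-0.2]},{"dp":[0,0,-1],"angular":[0,0,0]},{"dp":[0,0,-1],"angular":[0,0,0]},{"dp":[0,0,-1],"angular":[0,0,0]},{"dp":[0,0,-1],"angular":[0,0,0]},{"dp":[0,0,-1],"angular":[0,0,0]},{"dp":[0,0,-0.8],"angular":[0,0,0]},{"dp":[0,0,-0.45],"angular":[0,0,0]},{"dp":[0,0,-0.4],"angular":[0,0,0]},{"dp":[0,0,0],"angular":[0,0,0]},{"dp":[0,0,0],"angular":[0,0,0]},{"dp":[0,0,0],"angular":[0,0,0]}]'
cat > rel.py <<'E'
from station import sense,vision
from h import *
s=sense();T=np.eye(4);T[:3,:3]=R.from_quat(s["tool_rot"]).as_matrix();T[:3,3]=s["tcp_pos"]
C=R.from_euler("z",19.1,degrees=True).as_matrix();o=np.array([.5801,.0022,0])
f=lambda p:((T[:3,:3]@p+T[:3,3]-o)@C*1000).round(1)
print("tip",f([.0855,-.0014,-.0335]),"grip",f([0,-.0014,-.0335]),"TCP",f([0,0,0]),"tcp",s["tcp_pos"].round(4),"F",(s["force"]@C).round(1),"gap",round(s["finger_gap"],3),"t",s["t"])
E
python3 rel.py
```

```text
t: 11.75
tcp_pos: [0.628, -0.1276, 0.0179]
tool_rot: [0.579, 0.815, 0.0, 0.001]
force: [0.0, 0.5, -0.6]
finger_gap: 0.129
gripper_force: 78.3
tip [  1.1 -52.8  51.3] grip [   1.3 -138.3   51.4] TCP [   2.8 -138.3   17.9] tcp [ 0.628  -0.1276  0.0179] F [ 0.2  0.4 -0.6] gap 0.129 t 11.75
```

```bash
python3 -m crank '[{"dp":[-0.035,-0.012,-0.04],"angular":[0,0,0]},{"dp":[-0.06,0.173,0],"angular":[0,0,0]},{"dp":[-0.06,0.173,0],"angular":[0,0,0]},{"dp":[-0.06,0.173,0],"angular":[0,0,0]},{"dp":[-0.06,0.173,0],"angular":[0,0,0]},{"dp":[0,0,0],"angular":[0,0,0]}]'; python3 rel.py
```

```text
t: 12.35
tcp_pos: [0.6184, -0.1058, 0.0155]
tool_rot: [0.579, 0.816, -0.0, -0.0]
force: [-0.1, -0.4, -1.0]
finger_gap: 0.128
gripper_force: 78.3
tip [ -0.8 -29.2  49. ] grip [  -0.5 -114.7   49. ] TCP [   0.9 -114.6   15.5] tcp [ 0.6184 -0.1058  0.0155] F [-0.3 -0.4 -1. ] gap 0.128 t 12.35
```

```bash
python3 -m crank '[{"dp":[-0.024,0.126,0.03],"angular":[0,0,0]},{"dp":[-0.044,0.126,0],"angular":[0,0,0]},{"dp":[-0.044,0.126,0],"angular":[0,0,0]},{"dp":[-0.044,0.126,0],"angular":[0,0,0]}]'; python3 rel.py;  python3 -m crank '[{"dp":[-0.044,0.126,0],"angular":[0,0,0]},{"dp":[-0.044,0.126,0],"angular":[0,0,0]},{"dp":[0,0,0],"angular":[0,0,0]}]'; python3 rel.py
```

```text
t: 12.75
tcp_pos: [0.6174, -0.0954, 0.0172]
tool_rot: [0.579, 0.816, -0.0, 0.005]
force: [2.1, -9.0, -2.9]
finger_gap: 0.127
gripper_force: 78.0
tip [  1.5 -18.6  50. ] grip [   1.8 -104.1   50.7] TCP [   3.3 -104.4   17.2] tcp [ 0.6174 -0.0954  0.0172] F [-0.9 -9.2 -2.9] gap 0.127 t 12.75
t: 13.05
tcp_pos: [0.6139, -0.087, 0.0171]
tool_rot: [0.579, 0.816, -0.0, 0.004]
force: [2.0, -7.6, -2.2]
finger_gap: 0.122
gripper_force: 78.2
tip [ 1.  -9.6 50. ] grip [  1.3 -95.1  50.6] TCP [  2.8 -95.3  17.1] tcp [ 0.6139 -0.087   0.0171] F [-0.5 -7.8 -2.2] gap 0.122 t 13.05
```

```bash
python3 -m crank '[{"dp":[-0.044,0.126,0],"angular":[0,0,0]},{"dp":[0,0,0],"angular":[0,0,0]},{"dp":[0,0,0],"angular":[0,0,0]}]'; python3 rel.py
python3 - <<'E'
from station import sense,vision
from h import *
s=sense();d=vision.snapshot("wrist");P=cloud(d,d["mount"]);b=(abs(P[...,1]+.0014)<.004)&(P[...,2]>-.042)&(P[...,2]<-.033)&(d["range_z"]<.25)
print("visible punch x max",P[b][:,0].max())
H=cv2.cvtColor(d["image"],cv2.COLOR_BGR2HSV).astype(int);m=(H[...,0]<18)&(H[...,1]>180)&(H[...,2]>120)&(abs(P[...,1]+.0014)<.006)
print("band tool",np.median(P[m],0))
E
```

```text
t: 13.35
tcp_pos: [0.6126, -0.0833, 0.017]
tool_rot: [0.579, 0.816, -0.0, 0.004]
force: [1.5, -7.3, -2.0]
finger_gap: 0.125
gripper_force: 78.2
tip [ 0.9 -5.7 50. ] grip [  1.2 -91.2  50.5] TCP [  2.7 -91.4  17. ] tcp [ 0.6126 -0.0833  0.017 ] F [-1.  -7.4 -2. ] gap 0.125 t 13.35
visible punch x max 0.0837534383752758
band tool [ 0.04082914 -0.00158327 -0.03948234]
```

```bash
python3 -m crank '[{"dp":[0.11,-0.31,0],"angular":[0,0,0]},{"dp":[0.145,-0.42,0],"angular":[0,0,0]},{"dp":[0.145,-0.42,0],"angular":[0,0,0]},{"dp":[0.145,-0.42,0],"angular":[0,0,0]},{"dp":[0,0,0],"angular":[0,0,0]},{"dp":[0,0,1],"angular":[0,0,0]},{"dp":[0,0,1],"angular":[0,0,0]},{"dp":[0,0,1],"angular":[0,0,0]},{"dp":[-0.353,-0.805,0],"angular":[0,0,-5.27]},{"dp":[-0.353,-0.805,0],"angular":[0,0,-5.27]},{"dp":[-0.353,-0.805,0],"angular":[0,0,-5.27]},{"dp":[-0.353,-0.805,0],"angular":[0,0,-5.27]},{"dp":[-0.353,-0.805,0],"angular":[0,0,-5.27]},{"dp":[-0.353,-0.805,0],"angular":[0,0,-5.27]},{"dp":[-0.353,-0.805,0],"angular":[0,0,-5.27]},{"dp":[0,0,0],"angular":[0,0,0]},{"dp":[0,0,0],"angular":[0,0,0]},{"dp":[0,0,0],"angular":[0,0,0]}]'
python3 - <<'E'
from station import vision
from h import *
d=vision.snapshot("top");P=cloud(d);H=cv2.cvtColor(d["image"],cv2.COLOR_BGR2HSV).astype(int)
C=R.from_euler("z",19.1,degrees=True).as_matrix();q=(P-[.5801,.0022,0])@C
m=(q[...,2]>.035)&(q[...,2]<.065)&(abs(q[...,0])<.013)&(q[...,1]>.034)&(q[...,1]<.08)
print("head in clamp",m.sum(),np.percentile(q[m],[2,50,98],axis=0).round(4).tolist())
np.save("top1.npy",d["image"])
E
```

```text
t: 15.2
tcp_pos: [0.5523, -0.2953, 0.1061]
tool_rot: [0.807, 0.591, 0.0, -0.001]
force: [0.4, 0.8, -0.7]
finger_gap: 0.121
gripper_force: 78.3
head in clamp 60 [[-0.008, 0.0349, 0.0458], [-0.001, 0.0462, 0.0574], [0.0073, 0.0539, 0.0599]]
```

```bash
python3 -m crank '[{"dp":[0.09,-0.14,-0.8],"angular":[0,0,0]},{"dp":[0,0,-0.8],"angular":[0,0,0]},{"dp":[0,0,-0.4],"angular":[0,0,0]},{"dp":[0,0,0],"angular":[0,0,0]},{"dp":[0,0,0],"angular":[0,0,0]}]'
```

```text
t: 15.75
tcp_pos: [0.5554, -0.3003, 0.0465]
tool_rot: [0.807, 0.591, 0.0, 0.0]
force: [-0.3, -0.6, -1.6]
finger_gap: 0.127
gripper_force: 78.3
```

```bash
python3 -m crank '[{"dp":[0,0,-0.5],"angular":[0,0,0]},{"dp":[0,0,-0.4],"angular":[0,0,0]},{"dp":[0,0,-0.2],"angular":[0,0,0]},{"dp":[0,0,-0.16],"angular":[0,0,0]},{"dp":[0,0,0],"angular":[0,0,0]},{"dp":[0,0,0],"angular":[0,0,0]}]';  python3 -m crank '[{"dp":[0,0,0],"angular":[0,0,0]},{"dp":[0,0,0],"angular":[0,0,0]},{"dp":[0,0,0],"angular":[0,0,0]},{"dp":[0,0,0],"angular":[0,0,0]},{"dp":[0,0,0],"angular":[0,0,0]},{"dp":[0,0,0],"angular":[0,0,0]},{"dp":[0,0,0],"angular":[0,0,0]},{"dp":[0,0,1],"angular":[0,0,0]},{"dp":[0,0,1],"angular":[0,0,0]},{"dp":[0,0,1],"angular":[0,0,0]},{"dp":[0,0,1],"angular":[0,0,0]},{"dp":[0,0,1],"angular":[0,0,0]},{"dp":[-0.67,0.13,0.5],"angular":[0,0,0]},{"dp":[-0.66,0.13,0.5],"angular":[0,0,0]},{"dp":[0,0,0],"angular":[0,0,0]},{"dp":[0,0,0],"angular":[0,0,0]}]' 0
python3 - <<'E'
from station import sense,vision
from h import *
s=sense();d=vision.snapshot("wrist");T=wristT(s,d)
P=cloud(d,T);H=cv2.cvtColor(d["image"],cv2.COLOR_BGR2HSV).astype(int)
m=(H[...,0]<18)&(H[...,1]>180)&(H[...,2]>120)&(P[...,2]>.035)
q=P[m];k,l,st,c=cv2.connectedComponentsWithStats(m.astype(np.uint8))
for i in range(1,k):
    if st[i,4]>15:print(st[i],np.nanmedian(P[l==i],0))
E
```

```text
t: 16.35
tcp_pos: [0.555, -0.3008, 0.0085]
tool_rot: [0.807, 0.59, -0.0, -0.0]
force: [-0.1, 0.9, -1.0]
finger_gap: 0.13
gripper_force: 78.4
t: 17.95
tcp_pos: [0.5154, -0.2931, 0.1888]
tool_rot: [0.807, 0.59, 0.0, 0.001]
force: [-0.3, 0.0, 0.5]
finger_gap: 0.995
gripper_force: 0.0
[364 123  15   7 103] [ 0.56633689 -0.26240876  0.04618226]
[361 214  14   6  74] [ 0.54044291 -0.34101892  0.04638454]
```

```bash
python3 -m crank '[{"dp":[0.139,0.95,0],"angular":[0,0,3.07]},{"dp":[0.139,0.95,0],"angular":[0,0,3.07]},{"dp":[0.139,0.95,0],"angular":[0,0,3.07]},{"dp":[0.139,0.95,0],"angular":[0,0,3.07]},{"dp":[0.139,0.95,0],"angular":[0,0,3.07]},{"dp":[0.139,0.95,0],"angular":[0,0,3.07]},{"dp":[0.139,0.95,0],"angular":[0,0,3.07]},{"dp":[0.139,0.95,0],"angular":[0,0,3.07]},{"dp":[0.139,0.95,0],"angular":[0,0,3.07]},{"dp":[0.139,0.95,0],"angular":[0,0,3.07]},{"dp":[0.139,0.95,0],"angular":[0,0,3.07]},{"dp":[0.139,0.95,0],"angular":[0,0,3.07]},{"dp":[0,0,0],"angular":[0,0,0]},{"dp":[0,0,0],"angular":[0,0,0]}]'
python3 rel.py
python3 - <<'E'
from station import sense,vision
from h import *
s=sense();d=vision.snapshot("wrist");P=cloud(d,wristT(s,d))
C=R.from_euler("z",19.1,degrees=True).as_matrix();q=(P-[.5801,.0022,0])@C
m=(q[...,2]>.053)&(q[...,2]<.062)&(abs(q[...,0])<.014)&(q[...,1]>.034)&(q[...,1]<.08)
print("head top",m.sum(),rect(q[m][:,:2]),np.percentile(q[m],[2,50,98],axis=0).round(4).tolist())
m=(q[...,2]>.071)&(q[...,2]<.077)&(abs(q[...,0])<.022);k,l,st,c=cv2.connectedComponentsWithStats(m.astype(np.uint8))
for i in range(1,k):
    if st[i,4]>40:print("cheek",rect(q[l==i][:,:2]))
cv2.imwrite("pics/w7.png",d["image"])
E
```

```text
t: 19.4
tcp_pos: [0.5654, 0.0498, 0.1874]
tool_rot: [0.579, 0.815, -0.0, -0.0]
force: [-0.3, -0.2, -0.7]
finger_gap: 0.998
gripper_force: 0.0
tip [1.000e-01 1.353e+02 2.210e+02] grip [  0.3  49.8 220.9] TCP [  1.7  49.8 187.4] tcp [0.5654 0.0498 0.1874] F [-0.4 -0.1 -0.7] gap 0.998 t 19.4
head top 322 (array([-1.4, 44.2]), array([15.8, 19.7]), 0.6) [[-0.0092, 0.0347, 0.0531], [-0.0014, 0.0466, 0.0566], [0.0064, 0.0537, 0.0585]]
cheek (array([-0.4, 11.7]), array([35.7, 14.4]), 0.4)
cheek (array([ -0.4, -26.2]), array([11.7, 35.4]), 89.6)
```

View pics/w7.png

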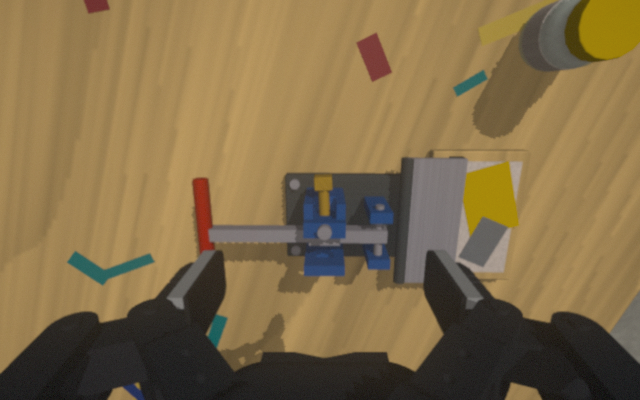

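The head stands fully clear of the clamp at (324,183), well apart from the left cheek.

```bash
python3 -m crank '[{"dp":[-0.04,-0.013,-1],"angular":[0,0,0]},{"dp":[0,0,-1],"angular":[0,0,0]},{"dp":[0,0,-1],"angular":[0,0,0]},{"dp":[0,0,-1],"angular":[0,0,0]},{"dp":[0,0,-0.6],"angular":[0,0,0]},{"dp":[0,0,-0.6],"angular":[0,0,0]},{"dp":[0,0,-0.4],"angular":[0,0,0]},{"dp":[0,0,0],"angular":[0,0,0]},{"dp":[0,0,0],"angular":[0,0,0]}]';python3 rel.py
```

```text
t: 20.35
tcp_pos: [0.5643, 0.0482, 0.0206]
tool_rot: [0.58, 0.815, 0.0, 0.0]
force: [0.1, 0.6, 0.5]
finger_gap: 0.999
gripper_force: 0.0
tip [ -1.4 134.1  54.1] grip [-1.3 48.6 54.1] TCP [ 0.1 48.6 20.6] tcp [0.5643 0.0482 0.0206] F [0.3 0.6 0.5] gap 0.999 t 20.35
```

```bash
python3 -m crank '[{"dp":[0,0,-0.07],"angular":[0,0,0]},{"dp":[0,0,0],"angular":[0,0,0]},{"dp":[0,0,0],"angular":[0,0,0]},{"dp":[0,0,0],"angular":[0,0,0]},{"dp":[0,0,0],"angular":[0,0,0]},{"dp":[0,0,0],"angular":[0,0,0]},{"dp":[0,0,0],"angular":[0,0,0]},{"dp":[0,0,0],"angular":[0,0,0]}]' 1 60; python3 rel.py
```

```text
t: 21.15
tcp_pos: [0.5643, 0.0489, 0.0187]
tool_rot: [0.579, 0.815, 0.0, 0.0]
force: [-0.2, 0.9, 2.5]
finger_gap: 0.168
gripper_force: 58.5
tip [ -1.2 134.7  52.1] grip [-1.  49.2 52.2] TCP [ 0.4 49.2 18.7] tcp [0.5643 0.0489 0.0187] F [0.1 0.9 2.5] gap 0.168 t 21.15
```

```bash
python3 -m crank '[{"dp":[-0.1,0.289,0],"angular":[0,0,0]},{"dp":[-0.1,0.289,0],"angular":[0,0,0]},{"dp":[-0.1,0.289,0],"angular":[0,0,0]},{"dp":[-0.1,0.289,0],"angular":[0,0,0]},{"dp":[-0.1,0.289,0],"angular":[0,0,0]},{"dp":[-0.1,0.289,0],"angular":[0,0,0]},{"dp":[0,0,0],"angular":[0,0,0]}]'; python3 rel.py
```

```text
t: 21.85
tcp_pos: [0.5447, 0.1023, 0.0182]
tool_rot: [0.579, 0.816, -0.0, -0.001]
force: [0.6, 0.1, -0.2]
finger_gap: 0.176
gripper_force: 58.4
tip [ -2.3 191.6  51.8] grip [ -2.  106.1  51.7] TCP [ -0.7 106.2  18.2] tcp [0.5447 0.1023 0.0182] F [ 0.6 -0.1 -0.2] gap 0.176 t 21.85
```

```bash
python3 -m crank '[{"dp":[0,0.1,0.9],"angular":[0,0,0]},{"dp":[0,0.1,0.9],"angular":[0,0,0]},{"dp":[-0.045,0.9,0],"angular":[0,0,0]},{"dp":[-0.045,0.9,0],"angular":[0,0,0]},{"dp":[-0.045,0.9,0],"angular":[0,0,0]},{"dp":[-0.045,0.9,0],"angular":[0,0,0]},{"dp":[-0.045,0.9,0],"angular":[0,0,0]},{"dp":[-0.045,0.9,0],"angular":[0,0,0]},{"dp":[-0.045,0.9,0],"angular":[0,0,0]},{"dp":[-0.045,0.9,0],"angular":[0,0,0]},{"dp":[0,0,-0.8],"angular":[0,0,0]},{"dp":[0,0,-0.5],"angular":[0,0,0]},{"dp":[0,0,0],"angular":[0,0,0]},{"dp":[0,0,0],"angular":[0,0,0]}]'
python3 - <<'E'
from station import sense,vision
from h import *
s=sense();d=vision.snapshot("wrist");P=cloud(d,wristT(s,d));print(s["finger_gap"])
z=P[...,2];m=(z>.02)&(z<.03)&(d["range_z"]>.1);m&=(P[...,1]>.2)
print("tray rim",m.sum(),rect(P[m][:,:2]))
cv2.imwrite("pics/w8.png",d["image"])
E
```

```text
t: 23.25
tcp_pos: [0.5348, 0.322, 0.0328]
tool_rot: [0.58, 0.815, -0.001, -0.0]
force: [-0.1, 0.2, -1.4]
finger_gap: 0.173
gripper_force: 58.6
0.17289295084643352
tray rim 6904 (array([577.6, 317.4]), array([235.9, 128.1]), 21.1)
```

View pics/w8.png

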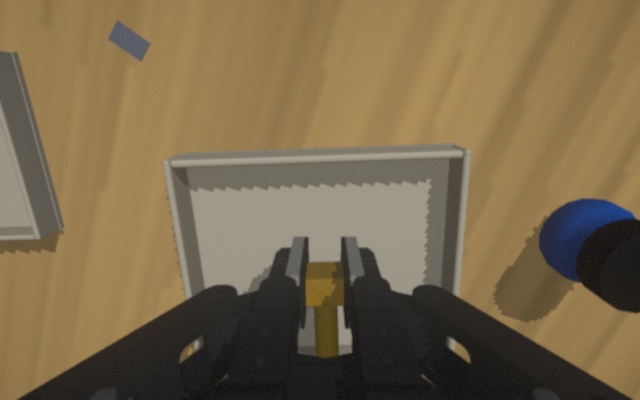

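The pin is held level with its head at (325,280), inside the tray outline (rim from (170,158) to (465,152)). The pot is well off to the right.

```bash
python3 -m crank '[{"dp":[0,0,-0.5],"angular":[0,0,0]},{"dp":[0,0,-0.4],"angular":[0,0,0]},{"dp":[0,0,-0.3],"angular":[0,0,0]},{"dp":[0,0,0],"angular":[0,0,0]},{"dp":[0,0,0],"angular":[0,0,0]}]'; python3 -m crank '[{"dp":[0,0,0],"angular":[0,0,0]},{"dp":[0,0,0],"angular":[0,0,0]},{"dp":[0,0,0],"angular":[0,0,0]},{"dp":[0,0,0],"angular":[0,0,0]},{"dp":[0,0,0],"angular":[0,0,0]},{"dp":[0,0,0.5],"angular":[0,0,0]},{"dp":[0,0,1],"angular":[0,0,0]},{"dp":[0,0,1],"angular":[0,0,0]},{"dp":[0,0,1],"angular":[0,0,0]},{"dp":[0,0,1],"angular":[0,0,0]},{"dp":[0,0,1],"angular":[0,0,0]},{"dp":[0,0,0],"angular":[0,0,0]},{"dp":[0,0,0],"angular":[0,0,0]}]' 0.45
python3 - <<'E'
from station import sense,vision
from h import *
s=sense();d=vision.snapshot("wrist");P=cloud(d,wristT(s,d))
H=cv2.cvtColor(d["image"],cv2.COLOR_BGR2HSV).astype(int);m=(H[...,0]>15)&(H[...,0]<30)&(H[...,1]>150)&(P[...,2]>.006)&(P[...,2]<.06)
k,l,st,c=cv2.connectedComponentsWithStats(m.astype(np.uint8));T=R.from_euler("z",21,degrees=True).as_matrix()
for i in range(1,k):
    if st[i,4]>60:q=(P[l==i]-[.542,.300,0])@T;print(st[i],"tray frame",np.percentile(q,[2,50,98],axis=0).round(3).tolist())
E
```

```text
t: 23.8
tcp_pos: [0.5348, 0.3226, -0.0033]
tool_rot: [0.579, 0.815, -0.0, -0.0]
force: [0.3, -0.2, -0.7]
finger_gap: 0.176
gripper_force: 58.9
t: 25.1
tcp_pos: [0.5354, 0.3229, 0.1641]
tool_rot: [0.579, 0.815, 0.001, 0.001]
force: [-0.5, 0.7, -0.0]
finger_gap: 0.549
gripper_force: 0.0
[317 174  15  13 166] tray frame [[-0.006, 0.015, 0.019], [0.0, 0.021, 0.02], [0.007, 0.026, 0.022]]
[323 189   8  43 200] tray frame [[-0.001, -0.03, 0.013], [0.002, -0.009, 0.015], [0.005, 0.011, 0.017]]
```

The pin lies in the tray with its head top at 20 mm. Next is the lever.

```bash
python3 -m crank '[{"dp":[-0.207,-0.994,0],"angular":[0,0,0]},{"dp":[-0.207,-0.994,0],"angular":[0,0,0]},{"dp":[-0.207,-0.994,0],"angular":[0,0,0]},{"dp":[-0.207,-0.994,0],"angular":[0,0,0]},{"dp":[-0.207,-0.994,0],"angular":[0,0,0]},{"dp":[-0.207,-0.994,0],"angular":[0,0,0]},{"dp":[-0.207,-0.994,0],"angular":[0,0,0]},{"dp":[-0.207,-0.994,0],"angular":[0,0,0]},{"dp":[-0.207,-0.994,0],"angular":[0,0,0]},{"dp":[-0.207,-0.994,0],"angular":[0,0,0]},{"dp":[-0.207,-0.994,0],"angular":[0,0,0]},{"dp":[0,0,-1],"angular":[0,0,0]},{"dp":[0,0,-1],"angular":[0,0,0]},{"dp":[0,0,0],"angular":[0,0,0]},{"dp":[0,0,0],"angular":[0,0,0]}]' 0; python3 rel.py
python3 - <<'E'
from station import sense,vision
from h import *
s=sense();d=vision.snapshot("wrist");P=cloud(d,wristT(s,d));H=cv2.cvtColor(d["image"],cv2.COLOR_BGR2HSV).astype(int)
C=R.from_euler("z",19.1,degrees=True).as_matrix();q=(P-[.5801,.0022,0])@C
m=((H[...,0]<8)|(H[...,0]>172))&(H[...,1]>150)&(q[...,2]>.04)&(q[...,2]<.07)
print("handle",m.sum(),rect(q[m][:,:2]),np.percentile(q[m][:,2],95))
E
```

```text
t: 26.65
tcp_pos: [0.4657, -0.005, 0.1016]
tool_rot: [0.579, 0.815, -0.001, -0.002]
force: [-0.5, 0.2, -0.7]
finger_gap: 1.001
gripper_force: 0.0
tip [-111.8  116.1  135.3] grip [-111.7   30.6  135.1] TCP [-110.4   30.7  101.6] tcp [ 0.4657 -0.005   0.1016] F [-0.4  0.3 -0.7] gap 1.001 t 26.65
handle 2585 (array([-110.2,   -0.6]), array([103. ,  12.4]), 89.6) 0.05755346932664614
```

```bash
python3 -m crank '[{"dp":[0.04,0.013,-0.8],"angular":[0,0,0]},{"dp":[0,0,-0.8],"angular":[0,0,0]},{"dp":[0,0,-0.6],"angular":[0,0,0]},{"dp":[0,0,-0.6],"angular":[0,0,0]},{"dp":[0,0,0],"angular":[0,0,0]},{"dp":[0,0,0],"angular":[0,0,0]}]'; python3 -m crank '[{"dp":[0,0,0],"angular":[0,0,0]},{"dp":[0,0,0],"angular":[0,0,0]},{"dp":[0,0,0],"angular":[0,0,0]},{"dp":[0,0,0],"angular":[0,0,0]},{"dp":[0,0,0],"angular":[0,0,0]},{"dp":[0,0,0],"angular":[0,0,0]},{"dp":[0,0,0],"angular":[0,0,0]}]' 1 35; python3 rel.py
```

```text
t: 27.3
tcp_pos: [0.4688, -0.0048, 0.0193]
tool_rot: [0.579, 0.815, 0.0, 0.001]
force: [0.1, -0.6, 0.2]
finger_gap: 1.0
gripper_force: 0.0
t: 28.0
tcp_pos: [0.4678, -0.005, 0.0187]
tool_rot: [0.579, 0.815, -0.0, -0.0]
force: [-2.1, -2.3, 5.7]
finger_gap: 0.148
gripper_force: 34.1
tip [-110.   115.5   52.2] grip [-109.9   30.    52.2] TCP [-108.5   30.    18.7] tcp [ 0.4678 -0.005   0.0187] F [-2.7 -1.5  5.7] gap 0.148 t 28.0
```

```bash
python3 -m crank '[{"dp":[0.026,0.009,0.532],"angular":[0,0,0]},{"dp":[0.075,0.026,0.527],"angular":[0,0,0]},{"dp":[0.125,0.043,0.516],"angular":[0,0,0]},{"dp":[0.172,0.060,0.501],"angular":[0,0,0]},{"dp":[0.219,0.076,0.480],"angular":[0,0,0]},{"dp":[0.264,0.091,0.454],"angular":[0,0,0]},{"dp":[0,0,0],"angular":[0,0,0]}]'; python3 rel.py
```

```text
t: 28.7
tcp_pos: [0.4919, 0.0034, 0.1094]
tool_rot: [0.578, 0.816, -0.003, -0.002]
force: [-6.9, -6.5, 5.1]
finger_gap: 0.147
gripper_force: 34.9
tip [-84.4 115.5 142.9] grip [-84.1  30.  142.9] TCP [-82.9  30.  109.4] tcp [0.4919 0.0034 0.1094] F [-8.7 -3.9  5.1] gap 0.147 t 28.7
```

```bash
python3 -m crank '[{"dp":[0.305,0.106,0.425],"angular":[0,0,0]},{"dp":[0.343,0.119,0.390],"angular":[0,0,0]},{"dp":[0.379,0.131,0.351],"angular":[0,0,0]},{"dp":[0.410,0.142,0.310],"angular":[0,0,0]},{"dp":[0.437,0.151,0.265],"angular":[0,0,0]},{"dp":[0.459,0.159,0.218],"angular":[0,0,0]},{"dp":[0,0,0],"angular":[0,0,0]},{"dp":[0,0,0],"angular":[0,0,0]}]'; python3 rel.py
```

```text
t: 29.5
tcp_pos: [0.5628, 0.0277, 0.1711]
tool_rot: [0.579, 0.815, -0.002, -0.0]
force: [-10.1, -2.0, 24.9]
finger_gap: 0.149
gripper_force: 37.6
tip [ -9.5 115.3 204.5] grip [ -9.3  29.8 204.6] TCP [ -8.   29.8 171.1] tcp [0.5628 0.0277 0.1711] F [-10.2   1.4  24.9] gap 0.149 t 29.5
```

```bash
python3 -m crank '[{"dp":[0,0,0],"angular":[0,0,0]},{"dp":[0,0,0],"angular":[0,0,0]},{"dp":[0,0,0],"angular":[0,0,0]},{"dp":[0,0,0],"angular":[0,0,0]},{"dp":[0,0,0],"angular":[0,0,0]},{"dp":[0,0,0],"angular":[0,0,0]},{"dp":[0,0,0.5],"angular":[0,0,0]},{"dp":[0,0,0.7],"angular":[0,0,0]},{"dp":[0,0,1],"angular":[0,0,0]},{"dp":[0,0,1],"angular":[0,0,0]},{"dp":[-0.5,0.8,0.5],"angular":[0,0,0]},{"dp":[-0.5,0.8,0.3],"angular":[0,0,0]},{"dp":[-0.5,0.8,0],"angular":[0,0,0]},{"dp":[-0.5,0.8,0],"angular":[0,0,0]},{"dp":[-0.5,0.8,0],"angular":[0,0,0]},{"dp":[0,0,0],"angular":[0,0,0]},{"dp":[0,0,0],"angular":[0,0,0]}]' 0
python3 - <<'E'
from station import vision
from h import *
d=vision.snapshot("scene");P=cloud(d);H=cv2.cvtColor(d["image"],cv2.COLOR_BGR2HSV).astype(int)
C=R.from_euler("z",19.1,degrees=True).as_matrix();q=(P-[.5801,.0022,0])@C
m=((H[...,0]<8)|(H[...,0]>172))&(H[...,1]>150)&(q[...,2]>.1)&(q[...,2]<.3)&(abs(q[...,0])<.15)&(abs(q[...,1])<.1)
c=np.median(q[m],0);print("handle",m.sum(),c,"ang",np.arctan2(c[2]-.05,.05-c[0]))
cv2.imwrite("pics/s9.png",d["image"])
E
```

```text
t: 31.2
tcp_pos: [0.4895, 0.1487, 0.2875]
tool_rot: [0.579, 0.815, -0.0, 0.0]
force: [-0.7, 0.7, 0.7]
finger_gap: 1.004
gripper_force: 0.0
handle 203 [-0.00458682 -0.00539389  0.20169599] ang 1.2253792605196128
```

View pics/s9.png

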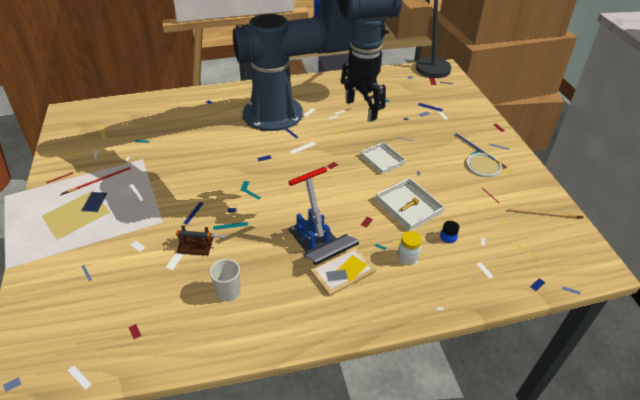

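The lever stands up with its handle at (308,176). The pin is in the large tray at (408,205), the punch is on its rest at (195,237), and the jar, cup and pot have not moved.

```bash
python3 -c "from station import order;print(order.sign_off())"
```

```text
the job is handed in; nothing more can be done
None
```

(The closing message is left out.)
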